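# Nest a flipped U bracket over two in a packing tray

## Robot

A 6-joint arm with a two-finger parallel gripper is mounted at the origin on a cart in front of the work surface, level with it; the furniture and walls round the work are solid. World frame = base frame: x ahead of the robot, y to its left, z up, the work surface at z = 0. Lengths are in m, angles in rad, forces in N, time in s.
With the tool pointing down it reaches from about 0.3 to 0.775 m from the base axis. Payload 14.6 kg.
Tool frame: the origin (TCP) lies at the very end of the fingers, on their centre line; the grasp point (between the pads) lies 19 mm behind it; z points along the fingers, y is the line along which they close (so a half turn about z gives the same grasp; the last joint's range is limited). The gripper opens to 94 mm and grips with 3 to 60 N. Pads are 16 mm wide; open, the fingers measure 119 mm over their backs; the gripper's body (75 mm by 177 mm) begins 78 mm behind the grasp point.
Start: joints at [1.2, 0.3, 1.521, -0, 1.321, -0.067], TCP at [0.165, 0.525, 0.205] pointing down, gripper open.
Joint ranges: [-3.03, 3.03], [-0.79, 2.21], [0.23, 2.52], [-1.04, 4.18], [0, 3.07], [-2.55, 2.55]. Speed limits (rad/s): [2.22, 2.22, 2.57, 3.14, 3.14, 3.14].

## Interface

Orientations are given as [roll, pitch, yaw] about the fixed x, y, z axes, in that order (R = Rz(yaw) Ry(pitch) Rx(roll)).
In Python, from station import ctrl gives the robot as it stands.
- The arm moves only by the shell command python3 -m pendant 'ROWS' [OPENING] [FORCE]. ROWS is JSON, a list of rows, each a list of 2 entries, a list of its own where there are three numbers: the shift along the world's x, y, z in cm, then the turn about the world's z in rad. A call has 1 to 20 rows; each row shifts and turns the commanded pose from where the row before left it; what a row does not reach is not made up. A row lasts 1/12 s, in which the tool goes at most 41.7 mm and 7.16 degrees, less where a joint would pass 70% of its speed; a pose out of reach is approached as far as the arm can. A call is refused whole if a number of a shift passes 4.17 or a number of a turn 0.125, either way. A call with a gripper value outside its range is refused whole. OPENING is the opening, from 0 (shut) to 1 (fully open), set as the call begins (- or left out, the last holds). The fingers move at their own pace and stop on an object; FORCE is the grip in N (left out, the last holds). Time passes only in rows, so rows that do not move let the fingers close. It gives the time, the measured TCP pose, the force, the opening and the grip force at its end, in the units of the state.
- ctrl.get_obs(): the state, without advancing time (a new reading comes with each control period).
- ctrl.camera(name): name is "side" or "top" or "wrist"; returns a dict with "color" (384x512x3 uint8, red, green, blue), "intrinsics" (3x3 intrinsics, pixels), "camera_from_world" (4x4, takes a point from world to camera coordinates). Camera axes: x right, y down, z forward; pixel columns grow to the right and rows downward; lengths in m; the calibration is good to about 2 mm. A picture is of the moment at which its call begins. There is no depth.
- ctrl.hand_in(): hands the job in; it is judged then, once.
The state is a dict: "time_s": time; "qpos": joint angles; "joint_vel": joint speeds; "tau": joint torques, N m; "ee_pos": TCP position; "eef_rot": TCP orientation; "force": force on the tool from outside, world axes, zero at the start; "moment": the same for the moment, N m; "grip_width": finger opening in m; "grip_force": force on a finger pad.
Only numpy, scipy, OpenCV 4.12 (cv2) and the standard library are available. Lean on these libraries where they do the work, as an engineer would, in place of code of your own. Each camera call takes 0.05 s, during which the arm holds its last target. There are 200 camera calls.

## Task

Two steel U brackets lie side by side, legs up, in the low grey packing tray. Take the bracket that lies legs down on the table and nest it over the two, still legs down, so that it straddles their neighbouring legs with one of its own legs inside each of them, fully down and level, with its ends roughly in line with theirs. Lower it all the way in before letting go, don't push the two in the tray out of place, and leave the bracket that lies legs up on the table where it is.

Things in the scene. Friction and masses are not known exactly. Their poses are not given: they have to be found in the camera images.
- loose_bracket: Dark steel U bracket, 80 mm long (x, along its bends), 64 wide over its two legs (y), 40 high (z), 5 thick all over, ends open. Lies legs DOWN on the table (web on top), 0.2 kg. Origin: centre of its footprint at leg-tip level; z up. Grip it across the legs (64 mm). Nested, its leg tips stand on the tray brackets' webs, 5 mm above their origins; centred midway between them it has 17 mm to spare sideways and 31 mm outside each leg for a finger.
- left_bracket: Dark steel U bracket, 80 mm long (x, along its bends), 64 wide over its two legs (y), 40 high (z), 5 thick all over, ends open. Lies legs UP (a trough 54 wide, 35 deep), loose, 0.25 kg, in the grey tray, +y half; gap to right_bracket 9 to 10 mm. Tray is fixed, 160 wide, 130 long, side rails 18 mm high, end lips 10. Origin: centre of its underside, on the tray floor, 5 mm above the table; z up.
- right_bracket: Dark steel U bracket, 80 mm long (x, along its bends), 64 wide over its two legs (y), 40 high (z), 5 thick all over, ends open. Lies legs UP (a trough 54 wide, 35 deep), loose, 0.25 kg, in the grey tray, -y half, parallel to left_bracket; their origins are 73 to 74 mm apart in y. Origin: centre of its underside, on the tray floor, 5 mm above the table; z up.
- spare_bracket: Dark steel U bracket, 80 mm long (x, along its bends), 64 wide over its two legs (y), 40 high (z), 5 thick all over, ends open. Lies legs UP on the table outside the tray, 0.2 kg. Bystander: stays where it is. Origin: centre of its underside; z up.
Things that resemble listed ones, but are neither listed nor needed, are in the scene too. What is shaped like the right_bracket but turquoise or yellow is not meant.

How it is judged:
On the way:
1. the loose bracket, still held by the fingers, is lowered between the two until its leg tips are less than 20 mm above the origins of the tray brackets (z of loose_bracket in the frame of left_bracket between -0.002 and 0.02 m and x of loose_bracket in the frame of left_bracket between -0.02 and 0.02 m and z of loose_bracket in the frame of right_bracket between -0.002 and 0.02 m and x of loose_bracket in the frame of right_bracket between -0.02 and 0.02 m and y of loose_bracket in the frame of left_bracket between -0.065 and -0.008 m and y of loose_bracket in the frame of right_bracket between 0.008 and 0.065 m and contact force between the fingers and loose_bracket above 0.5 N), for 0.05 s.
At the end, for the whole second after the job is handed in: Loose bracket straddles the tray brackets' neighbouring legs, one leg in each: leg tips under 10 mm above their origins, middle 8 to 65 mm sideways of each and within 20 mm lengthwise, axes parallel within 0.2 rad, all three level within 0.12 rad, at rest (z of loose_bracket in the frame of left_bracket between -0.002 and 0.01 m and x of loose_bracket in the frame of left_bracket between -0.02 and 0.02 m and z of loose_bracket in the frame of right_bracket between -0.002 and 0.01 m and x of loose_bracket in the frame of right_bracket between -0.02 and 0.02 m and y of loose_bracket in the frame of left_bracket between -0.065 and -0.008 m and y of loose_bracket in the frame of right_bracket between 0.008 and 0.065 m and angle between the x axis of loose_bracket and the x axis of left_bracket, either way round below 0.2 rad and angle between the x axis of loose_bracket and the x axis of right_bracket, either way round below 0.2 rad and angle between each of loose_bracket, left_bracket, right_bracket's own z axis and vertical below 0.12 rad and linear speed of loose_bracket below 0.02 m/s); the robot touches nothing.
It fails at once if the bracket lying legs up on the table is moved more than 30 mm (distance of spare_bracket from where it was at the start of the episode above 0.03 m).
It fails at once if a bracket in the tray is moved more than 30 mm (distance of any of left_bracket, right_bracket from where it was at the start of the episode above 0.03 m).
It also fails if it takes over 32 s, if anything falls off the work surface, if the arm or the gripper's body presses on something with over 40 N, if the wrist force passes 120 N, or if a joint passes its speed limit or range.

## Working session

There is one attempt and no reset: what is moved stays moved. The work goes in short steps, Python scripts to look and compute and a shell command to move; the robot and the scene stay as the last step left them, time stands still between calls to the robot, and variables do not carry over. Pictures are saved under pics/ and viewed, at most 10 in all, crops included, and the job is handed in when it is done.

```bash
mkdir -p pics
cat > h.py <<'E'
import numpy as np,cv2
from station import ctrl
def snap(n,f):
    d=ctrl.camera(n); cv2.imwrite(f'pics/{f}.png',d['color'][:,:,::-1])
    np.savez(f'pics/{f}.npz',K=d['intrinsics'],T=d['camera_from_world'],c=d['color']); return d
def load(f): return np.load(f'pics/{f}.npz')
def onplane(d,uv,z):
    K,T=d['K'],d['T']; R,t=T[:3,:3],T[:3,3]
    c=-R.T@t; r=R.T@np.linalg.inv(K)@np.array([*uv,1.]); return c+r*(z-c[2])/r[2]
def proj(d,p):
    q=d['T'][:3,:3]@np.array(p)+d['T'][:3,3]; q=d['K']@q; return q[:2]/q[2]
def tri(obs):
    A=[];b=[]
    for d,uv in obs:
        P=d['K']@d['T'][:3]
        for i in (0,1):
            r=uv[i]*P[2]-P[i]; A.append(r[:3]); b.append(-r[3])
    x,res,_,_=np.linalg.lstsq(np.array(A),np.array(b),rcond=None); return x
E
python3 - <<'E'
from h import *
a=snap('top','top0');b=snap('side','side0')
for n in ('top0','side0'):
    im=cv2.imread(f'pics/{n}.png'); cv2.imwrite(f'pics/{n}b.png',cv2.resize(im,(800,600),interpolation=cv2.INTER_CUBIC))
for f in('top0','side0'):
    d=load(f);R=d['T'][:3,:3];print(-R.T@d['T'][:3,3],R[2],d['K'][0,0])
o=ctrl.get_obs();print(o['time_s'],o['ee_pos'],o['eef_rot'],o['force'],o['grip_width'])
E
```

```text
[ 0.19708134 -0.16924825  1.32952089] [ 0.21328633  0.01175111 -0.97691906] 423.2810501737466
[0.45670853 0.81120776 0.62995627] [ 0.02657968 -0.85496477 -0.5180046 ] 427.28888588145355
0.1 [0.16446078 0.52460009 0.20497338] [-3.14060409e+00 -4.81871018e-05  2.83775457e+00] [-0.21247675  0.0159465   0.36248904] 0.0940099449991538
```

View pics/top0b.png

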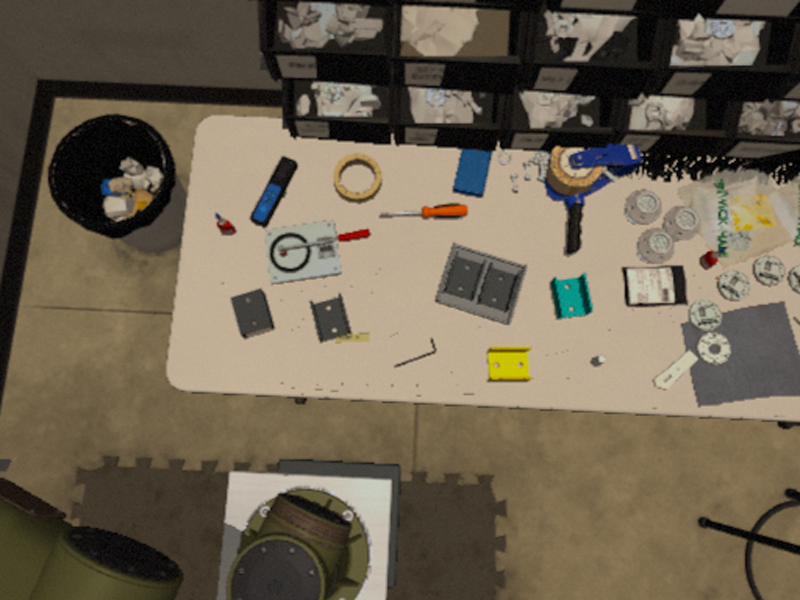

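View pics/side0b.png

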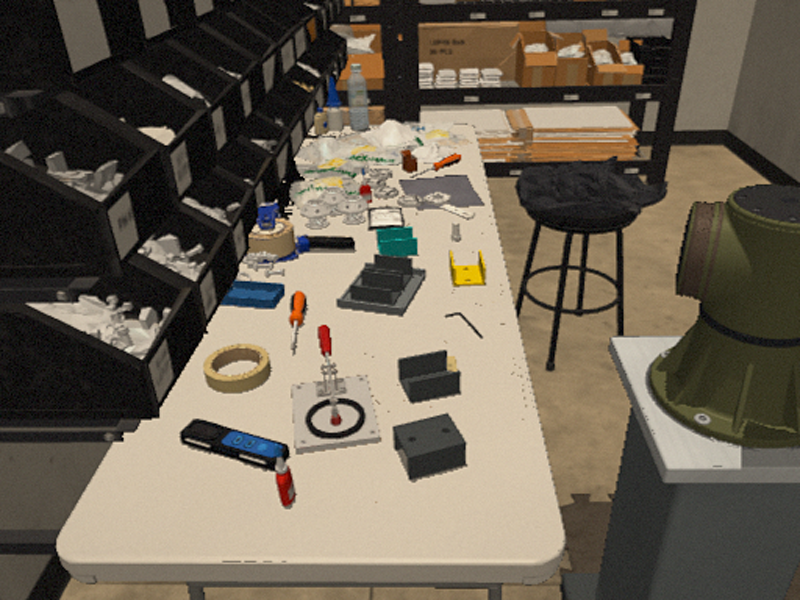

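Top view (800x600 scale): dark brackets are at (252,313) with a plain closed top and two holes, and at (330,317) with two raised legs. The grey tray with two troughs is at (481,283), the turquoise one at (571,297) and the yellow one at (509,364). The side view shows (428,445) as a closed box (web on top) and (430,375) as an open U. So loose = (252,313), spare = (330,317). I'll confirm this in a crop and measure.

Run:
```python
from h import *
T=load('top0');S=load('side0')
t=cv2.cvtColor(T['c'],cv2.COLOR_RGB2BGR);s=cv2.cvtColor(S['c'],cv2.COLOR_RGB2BGR)
a=cv2.resize(t[150:225,140:345],None,fx=3.9,fy=3.9,interpolation=cv2.INTER_CUBIC)[:,:800]
b=cv2.resize(s[160:310,210:350],None,fx=2,fy=2,interpolation=cv2.INTER_CUBIC)
o=np.zeros((a.shape[0]+b.shape[0],800,3),np.uint8);o[:a.shape[0],:a.shape[1]]=a;o[a.shape[0]:,:b.shape[1]]=b
cv2.imwrite('pics/crop1.png',o[:600])
for n,im,D,zs in(('top',t,T,(0.0,.04)),('side',s,S,(0.0,.04))):
    m=((im.max(2)<110)&(im.max(2).astype(int)-im.min(2)<25)).astype(np.uint8)
    for c in cv2.findContours(m,0,1)[0]:
        A=cv2.contourArea(c)
        if 250<A<3500:
            r=cv2.minAreaRect(c);x,y=r[0]
            if n=='top' and not(140<x<345 and 140<y<225):continue
            if n=='side' and not(210<x<350 and 160<y<310):continue
            print(n,A,np.round(r[0],1),np.round(r[1],1),round(r[2],1),[np.round(onplane(D,r[0],z),3)[:2] for z in zs])
            print('   poly',cv2.approxPolyDP(c,2.5,True)[:,0].tolist())
            if n=='top': print('   box',[np.round(onplane(D,p,.04 if A<1500 else .015)[:2],3).tolist() for p in cv2.boxPoints(r)])
```

```text
top 454.0 [211.  203.1] [26.2 20.5] 75.1 [array([ 0.464, -0.016]), array([ 0.456, -0.021])]
   poly [[217, 188], [209, 193], [199, 193], [205, 218], [224, 212]]
   box [[0.486, 0.023], [0.506, -0.038], [0.427, -0.064], [0.407, -0.004]]
top 527.0 [161.3 200.3] [27.3 21.6] 74.1 [array([0.466, 0.144]), array([0.458, 0.135])]
   poly [[166, 185], [148, 191], [156, 216], [175, 209]]
   box [[0.488, 0.182], [0.51, 0.119], [0.428, 0.088], [0.406, 0.15]]
top 1455.0 [307.1 181.5] [49.5 38.9] 17.0 [array([ 0.551, -0.322]), array([ 0.541, -0.318])]
   poly [[290, 156], [280, 187], [300, 192], [304, 189], [304, 194], [324, 199], [324, 207], [336, 170]]
   box [[0.499, -0.227], [0.623, -0.258], [0.582, -0.41], [0.461, -0.375]]
side 1335.0 [274.7 285.1] [36.7 44. ] 73.7 [array([0.457, 0.116]), array([0.457, 0.16 ])]
   poly [[286, 265], [252, 273], [252, 286], [259, 290], [262, 306], [298, 297], [297, 283]]
side 731.5 [214.5 267.5] [25. 37.] 90.0 [array([0.594, 0.057]), array([0.585, 0.105])]
   poly [[232, 261], [222, 255], [207, 256], [197, 263], [196, 271], [206, 280], [221, 279], [232, 271]]
side 908.5 [274.6 240.4] [29.  39.1] 79.2 [array([ 0.456, -0.046]), array([0.457, 0.009])]
   poly [[285, 224], [255, 230], [255, 242], [263, 257], [294, 251], [294, 238], [285, 237]]
side 1340.5 [244.1 180.8] [52.7 37.5] 7.6 [array([ 0.55 , -0.359]), array([ 0.544, -0.284])]
   poly [[216, 192], [217, 196], [257, 201], [271, 173], [264, 172], [260, 164], [240, 163], [240, 168], [234, 169]]
```

View pics/crop1.png

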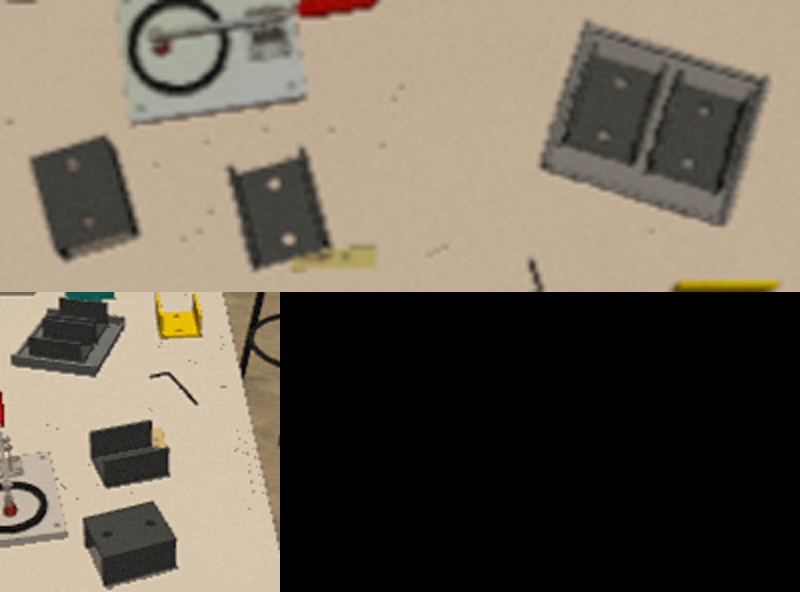

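The crop confirms it. The left dark bracket is a closed box with its web up and two holes at (72,162) and (89,222): this is the loose one. Next to it is an open U (spare), and the tray holds two troughs with holes at (620,84), (603,135), (704,111) and (688,163). Next I triangulate heights.

Run:
```python
from h import *
T=load('top0');S=load('side0')
t=lambda x,y:(140-.37+x/3.9,150-.37+y/3.9)
s=lambda x,y:(210-.25+x/2,160-.25+(y-292)/2)
h1=tri([(T,t(72,162)),(S,s(107,535))]);h2=tri([(T,t(89,222)),(S,s(151,522))]);print('loose holes',h1,h2)
p1,p2=[onplane(T,t(*p),.04) for p in((72,162),(89,222))];print(p1,p2,(p1+p2)/2,np.degrees(np.arctan2(*(p1-p2)[1::-1])),np.linalg.norm(p1-p2))
q=[onplane(T,t(*p),.01) for p in((620,84),(603,135),(704,111),(688,163))]
for i in(0,2):
    d=q[i]-q[i+1];print('tray',(q[i]+q[i+1])/2,np.degrees(np.arctan2(d[1],d[0])),np.linalg.norm(d))
```

```text
loose holes [0.4832477  0.14767974 0.0400226 ] [0.43641572 0.12913311 0.04064613]
[0.48635802 0.14744106 0.04      ] [0.43811125 0.12910962 0.04      ] [0.46223464 0.13827534 0.04      ] 20.804373304858657 0.05161194251174978
tray [ 0.55956561 -0.28652527  0.01      ] -16.123372583732163 0.04612695676820319
tray [ 0.53955769 -0.35670125  0.01      ] -15.465913043717121 0.04650434438181004
```

```bash
python3 -m pendant '[[[1.85,-2.42,-0.2],0.042],[[1.85,-2.42,-0.2],0.042],[[1.85,-2.42,-0.2],0.042],[[1.85,-2.42,-0.2],0.042],[[1.85,-2.42,-0.2],0.042],[[1.85,-2.42,-0.2],0.042],[[1.85,-2.42,-0.2],0.042],[[1.85,-2.42,-0.2],0.042],[[1.85,-2.42,-0.2],0.042],[[1.85,-2.42,-0.2],0.042],[[1.85,-2.42,-0.2],0.042],[[1.85,-2.42,-0.2],0.042],[[1.85,-2.42,-0.2],0.042],[[1.85,-2.42,-0.2],0.042],[[1.85,-2.42,-0.2],0.042],[[1.85,-2.42,-0.2],0.042],[[0,0,0],0],[[0,0,0],0]]' 1 30
python3 - <<'E'
from h import *
snap('wrist','w1')
d=load('w1')
print(ctrl.get_obs()['qpos'],-d['T'][:3,:3].T@d['T'][:3,3],d['T'][2,:3])
for x in((.4832,.1477,.04),(.4364,.1291,.04)):print(proj(d,x))
E
```

```text
time_s: 1.6
ee_pos: [0.4608, 0.1366, 0.1729]
eef_rot: [3.141, -0.001, -2.776]
force: [-0.4, 0.1, 1.0]
grip_width: 0.0938
grip_force: 0.0
[ 2.13876760e-01  1.76377529e-01  1.75233224e+00  1.74284984e-04
  1.21376066e+00 -1.72360735e+00] [0.38602363 0.10770398 0.35230367] [ 0.25780067  0.10011069 -0.96099774]
[255.97899922 205.78297146]
[255.49100697 162.79415415]
```

View pics/w1.png

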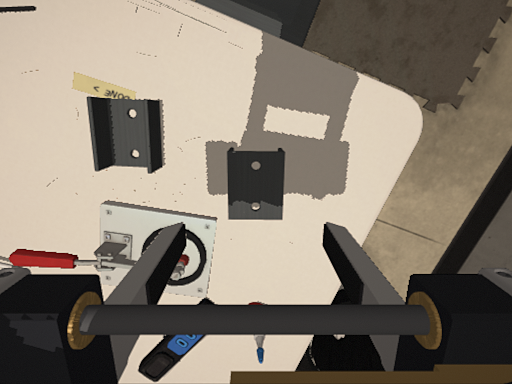

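The wrist view shows the loose bracket centred under the gripper. Its holes are at (255,166) and (256,206), within 3 px of prediction, and it is aligned with the fingers. Now I descend and grip.

```bash
python3 -m pendant '[[[0.15,0.2,-2.5],0],[[0,0,-2.5],0],[[0,0,-2.5],0],[[0,0,-2.5],0],[[0,0,-2],0],[[0,0,-1.5],0],[[0,0,-1],0],[[0,0,-0.8],0],[[0,0,-0.7],0],[[0,0,0],0],[[0,0,0],0]]' 1 30
python3 -m pendant '[[[0,0,0],0],[[0,0,0],0],[[0,0,0],0],[[0,0,0],0],[[0,0,0],0],[[0,0,0],0],[[0,0,0],0]]' 0.5 30
```

```text
time_s: 2.57
ee_pos: [0.4622, 0.1398, 0.0138]
eef_rot: [-3.142, 0.0, -2.773]
force: [0.2, 0.7, -0.5]
grip_width: 0.0936
grip_force: 0.0
time_s: 3.15
ee_pos: [0.4622, 0.1396, 0.0137]
eef_rot: [-3.141, 0.0, -2.773]
force: [-1.4, -1.0, 3.8]
grip_width: 0.0636
grip_force: 30.0
```

```bash
python3 -m pendant '[[[0,0,1.5],0],[[0,0,2.5],0],[[0,0,3],0],[[0,0,3],0],[[0,0,3],0],[[0,0,3],0],[[0,0,1],0]]'
python3 -m pendant '[[[0.4,-2,0],-0.03],[[0.6,-3.2,0],-0.045],[[0.6,-3.2,0],-0.045],[[0.6,-3.2,0],-0.045],[[0.6,-3.2,0],-0.045],[[0.6,-3.2,0],-0.045],[[0.6,-3.2,0],-0.045],[[0.6,-3.2,0],-0.045],[[0.6,-3.2,0],-0.045],[[0.6,-3.2,0],-0.045],[[0.6,-3.2,0],-0.045],[[0.6,-3.2,0],-0.045],[[0.6,-3.2,0],-0.045],[[0.6,-3.2,0],-0.045],[[0.5,-2.5,0],-0.029],[[0,0,0],0],[[0,0,0],0],[[0,0,0],0]]'
python3 - <<'E'
from h import *
d=snap('wrist','w2');snap('top','top1');snap('side','side1')
cv2.imwrite('pics/w2b.png',cv2.resize(d['color'][:,:,::-1],(800,600)))
d=load('w2')
print(-d['T'][:3,:3].T@d['T'][:3,3])
E
```

```text
time_s: 3.73
ee_pos: [0.463, 0.1399, 0.1872]
eef_rot: [-3.141, 0.005, -2.773]
force: [0.2, -0.6, -2.1]
grip_width: 0.0636
grip_force: 30.0
time_s: 5.23
ee_pos: [0.5487, -0.3208, 0.1821]
eef_rot: [3.141, -0.002, 2.866]
force: [-0.1, 0.3, -1.7]
grip_width: 0.0637
grip_force: 30.0
[ 0.47175472 -0.29861403  0.36152521]
```

View pics/w2b.png

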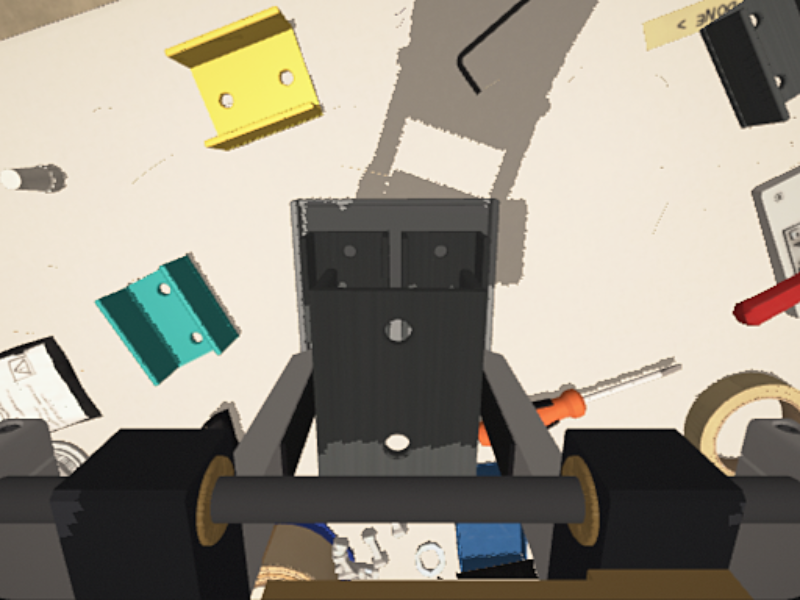

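The wrist view shows the held bracket (holes at (398,330) and (397,443)) parallel to the tray brackets below. Their near holes are at (350,251) and (440,251), and the gap between the neighbouring legs is at column 395. I'll check the centring.

Run:
```python
from h import *
d=load('w2');T=load('top0');f=lambda x,y:((x+.5)*.64-.5,(y+.5)*.64-.5)
a,b=onplane(d,f(350,251),.01),onplane(d,f(440,251),.01)
v=(b-a)[:2];print(a,b,np.linalg.norm(v),'axis yaw',np.arctan2(-v[0],v[1]))
c=np.arctan2(-v[0],v[1]);m=(a+b)[:2]/2+.025*np.array([np.cos(c),np.sin(c)]);print('mid centre',m)
for p in((395,240),(395,280)):print('gap line z.045',onplane(d,f(*p),.045))
# height check of tray holes: two views
t=lambda x,y:(140-.37+x/3.9,150-.37+y/3.9)
for pw,pt in(((350,251),(688,163)),((440,251),(603,135))):print('tri',tri([(d,f(*pw)),(T,t(*pt))]))
h=[onplane(d,f(*p),.1821-.0137+.04) for p in((398,330),(397,443))];print('held',(h[0]+h[1])/2,h[1]-h[0])
```

```text
[ 0.51757478 -0.35057345  0.01      ] [ 0.537117   -0.28140798  0.01      ] 0.07187322128145954 axis yaw -0.27536525698023623
mid centre [ 0.55140404 -0.32278818]
gap line z.045 [ 0.51420089 -0.31210179  0.045     ]
gap line z.045 [ 0.54238294 -0.3201049   0.045     ]
tri [ 0.51804611 -0.35104114  0.0063133 ]
tri [ 0.53888414 -0.28079936  0.00334406]
held [ 0.54699493 -0.3196927   0.2084    ] [ 0.04544391 -0.01322439  0.        ]
```

```bash
python3 -m pendant '[[[0.2,-0.15,-1.5],0],[[0,0,-2.5],0],[[0,0,-2.5],0],[[0,0,-1.5],0],[[0,0,-0.8],0],[[0,0,0],0],[[0,0,0],0]]'
python3 - <<'E'
from h import *
d=snap('side','side2');snap('wrist','w3')
a=cv2.resize(d['color'][130:230,200:330,::-1],None,fx=3.4,fy=3.4,interpolation=cv2.INTER_CUBIC)
b=cv2.resize(load('w3')['c'][100:300,170:350,::-1],None,fx=1.95,fy=1.95)
o=np.zeros((400,800,3),np.uint8);o[:a.shape[0],:a.shape[1]]=a;o[:b.shape[0],445:445+b.shape[1]]=b[:,:355]
cv2.imwrite('pics/c2.png',o)
E
```

```text
time_s: 5.97
ee_pos: [0.5514, -0.3227, 0.0963]
eef_rot: [-3.141, 0.001, 2.866]
force: [0.5, 0.5, -2.5]
grip_width: 0.0638
grip_force: 30.0
```

View pics/c2.png

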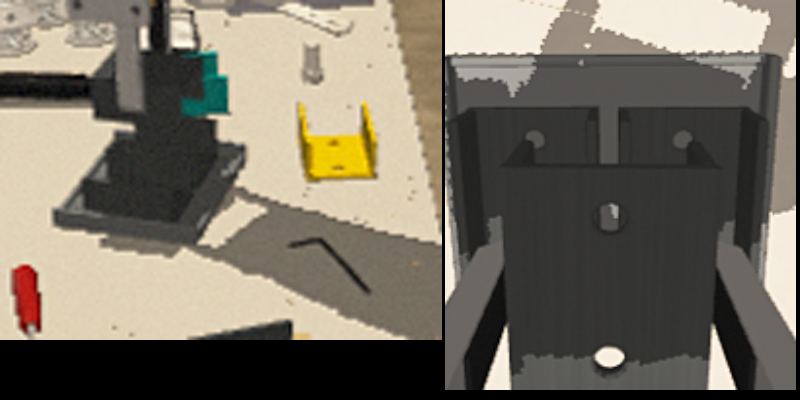

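The wrist crop shows the held bracket (columns 503–718, centre 610) over the gap strip at column 609, with its legs over each trough. I lower it with gentle last steps.

```bash
python3 -m pendant '[[[0,0,-1],0],[[0,0,-1],0],[[0,0,-1],0],[[0,0,-1],0],[[0,0,-1],0],[[0,0,-0.8],0],[[0,0,0],0],[[0,0,0],0]]'
python3 -m pendant '[[[0,0,-0.3],0],[[0,0,-0.3],0],[[0,0,-0.3],0],[[0,0,-0.2],0],[[0,0,-0.2],0],[[0,0,0],0],[[0,0,0],0]]'
```

```text
time_s: 6.73
ee_pos: [0.5509, -0.3228, 0.0369]
eef_rot: [3.141, -0.001, 2.866]
force: [0.5, 0.2, -2.6]
grip_width: 0.0637
grip_force: 30.0
time_s: 7.32
ee_pos: [0.551, -0.3229, 0.0244]
eef_rot: [3.142, -0.0, 2.866]
force: [-0.7, -0.2, -3.3]
grip_width: 0.064
grip_force: 30.0
```

```bash
python3 -m pendant '[[[0,0,-0.1],0],[[0,0,-0.05],0],[[0,0,0],0],[[0,0,0],0],[[0,0,0],0]]'
```

```text
time_s: 7.73
ee_pos: [0.5513, -0.323, 0.0237]
eef_rot: [-3.141, 0.001, 2.866]
force: [-1.6, 1.7, 6.2]
grip_width: 0.0634
grip_force: 30.0
```

The upward force shows the leg tips have seated at the expected height. I open partly, so the fingers stay clear of the outer legs, and lift off.

```bash
python3 -m pendant '[[[0,0,0],0],[[0,0,0],0],[[0,0,0],0],[[0,0,0],0],[[0,0,0],0]]' 0.83
python3 -m pendant '[[[0,0,0.5],0],[[0,0,1],0],[[0,0,2],0],[[0,0,3],0],[[0,0,3],0],[[0,0,3],0],[[0,0,2],0],[[0,0,0],0],[[0,0,0],0],[[0,0,0],0],[[0,0,0],0]]'
python3 - <<'E'
from h import *
d=snap('side','side3');snap('wrist','w4')
a=cv2.resize(d['color'][130:230,200:330,::-1],None,fx=3.4,fy=3.4,interpolation=cv2.INTER_CUBIC)
b=cv2.resize(load('w4')['c'][90:290,170:350,::-1],None,fx=1.95,fy=1.95)
o=np.zeros((400,800,3),np.uint8);o[:a.shape[0],:a.shape[1]]=a;o[:b.shape[0],445:445+b.shape[1]]=b[:,:355]
cv2.imwrite('pics/c3.png',o)
E
```

```text
time_s: 8.15
ee_pos: [0.551, -0.3229, 0.0229]
eef_rot: [-3.142, -0.0, 2.866]
force: [-0.1, -0.1, -0.1]
grip_width: 0.0781
grip_force: 0.0
time_s: 9.07
ee_pos: [0.5506, -0.3226, 0.1668]
eef_rot: [3.141, -0.002, 2.866]
force: [0.5, -0.3, -0.5]
grip_width: 0.0779
grip_force: 0.0
```

View pics/c3.png

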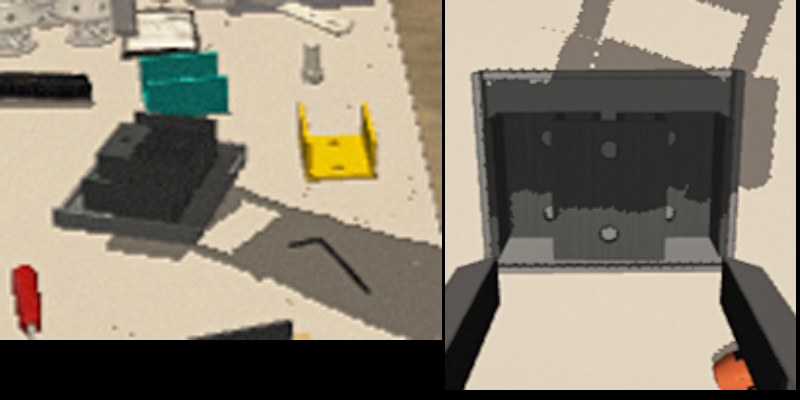

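The bracket sits centred (hole column 609) between the two troughs' visible holes (columns 548 and 671). Its ends are in line with theirs and it lies low and level. The gripper is clear, so I hand in.

```bash
python3 -c "
from station import ctrl
print(ctrl.hand_in())"
```

```text
the job is handed in; nothing more can be done
None
```

The loose bracket is nested legs down over the two tray brackets, with contact felt at the expected depth and the last pictures showing it centred, level and in line with their ends; the job was handed in after about 9 s of robot time, with no verdict returned.

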